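# Shut the bottle carton, then unlatch and hold up the mortar mill's pestle arm

### The arm

A 7-joint arm with a two-finger parallel gripper is mounted at the origin on the work surface. World frame = base frame: x ahead of the robot, y to its left, z up, the work surface at z = 0. Lengths are in m, angles in rad, forces in N, time in s.
With the tool pointing down it reaches from about 0.35 to 0.775 m from the base axis. Payload 3.1 kg.
Tool frame: the origin (TCP) lies midway between the tips of the shut fingers; the grasp point (between the pads) lies 19 mm behind it; z points along the fingers, y is the line along which they close (so a half turn about z gives the same grasp; the last joint's range is limited). The gripper opens to 85 mm and grips with 20 to 120 N. Pads are 22 mm wide; open, the fingers measure 114 mm over their backs; the gripper's body (76 mm by 85 mm) begins 54 mm behind the grasp point. The pads swing forward as they close: fully open they stand 13 mm farther back than shut.
Start: joints at [1.273, 0.311, 0.014, 1.512, -0.004, 1.319, -0.027], TCP at [0.139, -0.532, 0.231] pointing down, gripper open.
Joint ranges: [-2.7, 2.7], [-0.3, 1.91], [-1.27, 1.3], [0.12, 2.57], [-1.44, 4.58], [0.2, 2.03], [-3.05, 3.05]. Speed limits (rad/s): [2.79, 2.79, 3.14, 3.14, 3.14, 3.14, 3.14].

### API

Orientations are given as a unit quaternion [w, x, y, z].
In Python, from plant import sense, get_image, sign_off gives the robot as it stands.
- The arm moves only by the tool drive_tool, never from a script. Its argument "steps" is a list of rows, each an object of numbers: "tx", "ty", "tz": the shift along the tool's x, y, z in units of 30 cm (1.0 is 30 cm); "ax", "ay", "az": the turn, a rotation vector about the tool's x, y, z in units of 90 degrees (1.0 is 90 degrees). A call has 1 to 10 rows; each row is the pose to reach, as a shift and turn from the pose commanded when the call began, along the tool's axes at that moment; what a row does not reach only later rows make up. A row lasts 1/8 s, in which the tool goes at most 62.5 mm and 10.7 degrees, less where a joint would pass 70% of its speed; a pose out of reach is approached as far as the arm can. A call with a number of a shift or a turn outside -1 to 1 is refused whole. A call with a gripper value outside its range is refused whole. "claw" is the opening, from -1 (shut) to 1 (fully open), set as the call begins (left out, the last holds). The fingers move at their own pace and stop on an object; the grip force is fixed at half the most. Time passes only in rows, so rows that repeat a pose let the fingers close. It gives the time, the measured TCP pose, the force, the opening and the grip force at its end, in the units of the state.
- sense(): the state, without advancing time (a new reading comes with each control period).
- get_image(name): name is "scene" or "top" or "wrist"; returns a dict with "pixels" (420x560x3 uint8, red, green, blue), "range_z" (420x560 float32, m along the optical axis (not along the pixel's ray), 0 where there is no reading), "fov_y" (degrees; the focal length in pixels is half the picture's height over the tangent of half this angle, whatever the lens; pixels are square), "cx", "cy" (the principal point, pixels), "position" and "rotation" of the camera in the world; the wrist camera has in their place "mount" (4x4, takes a point from camera to tool coordinates, whose origin is the TCP and whose axes are the flange's). Camera axes: x right, y down, z forward; pixel columns grow to the right and rows downward; lengths in m; the calibration is good to about 2 mm. A picture is of the moment at which its call begins: read the wrist's pose just before it.
- sign_off(): hands the job in; it is judged then, once.
The state is a dict: "time": time; "q": joint angles; "joint_vel": joint speeds; "effort": joint torques, N m; "tool_pos": TCP position; "eef_rot": TCP orientation; "contact_force": force on the tool from outside, world axes, zero at the start; "torque": the same for the moment, N m; "gripper_width": finger opening in m; "gripper_force": force on a finger pad.
Only numpy, scipy, OpenCV 4.12 (cv2) and the standard library are available. Lean on these libraries where they do the work, as an engineer would, in place of code of your own. Each camera call takes 0.05 s, during which the arm holds its last target. There are 200 camera calls.

### The job

Shut the carton of clean bottles before the dusty pestle comes up: fold its short flap down flat first, then the long flap flat over it. Then pull the mill's latch knob sideways, away from the arm, against its spring, lift the arm's coupler about 8 cm off the ball, and finish while still holding it up there, steady. Leave the other things on the bench where they stand.

Things in the scene. Friction and masses are not known exactly. Their poses are not given: they have to be found in the camera images.
- mill: White bench mortar mill, fixed to the bench. Origin: centre line of its base, at bench level, 80 mm behind the ball post. x runs along the mill from the ball post (-80) to the tower with the arm's hinge (+160), y to the side on which the latch knob stands, z up. Base 320 x 160 x 30 mm (x -110 to +210). A steel arm lies level from the hinge to the ball at its robot-side end and carries the pestle, which hangs in a mortar on the base (rim 112 mm across, 93 mm above the bench).
- pestle_arm (a joint): Lift angle of the mill's arm about its hinge, rad: 0 = down, coupler on the ball; grows as the ball end rises; stop at 0.75. With the latch home it lifts only about 0.01 before the bolt catches under the ball. Low friction: let go, it falls back. The arm with latch weighs about 0.56 kg (varies by a quarter); 2.5 to 5 N lift it at the knob.
- mill_hinge (a point): Point on the hinge axis of the arm, on its centre line, at mill (160, 0, 150) mm; the axis is the mill's y.
- coupler (a point): Centre of the top of the coupler, the 70 x 56 mm (along, across) steel housing at the free end of the arm that sits over the ball; 240 mm from the hinge axis, 170 mm above the bench when down. It moves with the arm.
- ball (a point): Top of the steel ball (36 mm across, flat underneath) on its fixed post, mill (-80, 0, 158) mm.
- latch_knob (a point): Point to grip on the latch knob: an upright dark steel pin, 18 mm across, standing beside the coupler, 58 mm to the mill's +y of the arm's centre line when home. The point is on the pin's axis, 198 mm above the bench with the arm down; the pin's top is 22 mm higher, the coupler's top 28 mm lower. The pin slides with the latch and rises and tilts with the arm.
- latch (a joint): How far the latch is pulled out, m, straight along the mill's +y (away from the arm): 0 home (bolt under the ball), stop at 0.016. It must be out more than 0.009 to free the ball. A spring draws it home: 5 N at 0, 10.5 N at the stop. The latch is carried by the arm, so pin and arm can be lifted together while the pin is kept pulled.
- carton: Open shipping carton of small bottles, fixed to the bench, 160 x 130 x 90 mm (its x, y, z); origin at the centre of its underside. The short flap is hinged along its +y wall, the long flap along its -y wall.
- short_flap_hinge (a point): Middle of the fold line of the short flap (70 mm from fold to edge, 152 mm wide, 4 mm thick), at carton (0, 63, 91) mm; the fold runs along the carton's x. Shut, the flap lies from 91 to 95 mm above the bench.
- short_flap_edge (a point): Middle of the free edge of the short flap.
- short_flap (a joint): Angle of the short flap, rad: 0 = flat shut, 1.57 upright, more = leaning outward. Stiff fold: it stays where it is left; under 1 N at the edge moves it.
- long_flap_hinge (a point): Middle of the fold line of the long flap (124 mm from fold to edge, 156 mm wide, 4 mm thick), at carton (0, -63, 97) mm; the fold runs along the carton's x. Shut, the flap covers the whole carton and the short flap, from 97 to 101 mm above the bench.
- long_flap_edge (a point): Middle of the free edge of the long flap.
- long_flap (a joint): Angle of the long flap, rad: 0 = flat shut, 1.57 upright, more = leaning outward. Stiff fold: it stays where it is left; under 1 N at the edge moves it.
- amber_bottle: Bystander: small amber bottle, 44 mm across, 85 mm tall; origin at its underside centre.
- cream_jar: Bystander: low white jar, 56 mm across, 45 mm tall; origin at its underside centre.
- stock_bottle: Bystander: clear stock bottle, 70 mm across, 130 mm tall; origin at its underside centre.
- small_mortar: Bystander: white hand mortar (bowl), 100 mm across, 55 mm tall; origin at its underside centre.
- tablet_jar: Bystander: amber tablet jar, 54 mm across, 80 mm tall; origin at its underside centre.
- spatula: Bystander: spatula with wooden handle lying flat, 170 mm long; origin at its underside, mid-length.
- brass_weight: Bystander: brass knob weight, 32 mm across, 40 mm tall; origin at its underside centre.
Things that resemble listed ones, but are neither listed nor needed, are in the scene too. Leave any turquoise look-alike of the carton alone.

How it is judged:
On the way, in this order (a step that is already met when the one before it is completed fails the run):
1. the short flap is folded down flat while the long flap still stands open (value of joint short_flap below 0.15 rad and value of joint long_flap above 0.8 rad), for 0.1 s.
2. the long flap is folded down flat over it (value of joint each of short_flap, long_flap below 0.15 rad), for 0.2 s.
3. the latch is pulled out while the arm is still down (value of joint latch above 0.007 m and value of joint pestle_arm below 0.05 rad), for 0.05 s.
At the end, for the whole second after the job is handed in: Both flaps within 0.15 rad of flat; the arm held at 0.2 to 0.55 rad (coupler 48 to 125 mm above its seat), moving slower than 0.05 rad/s, with the robot's fingers bearing on the arm or its latch with more than 1 N (all of step 2 and value of joint pestle_arm between 0.2 and 0.55 rad and velocity of joint pestle_arm between -0.05 and 0.05 rad/s and contact force between the fingers and mill above 1 N); the arm keeps its last pose, push and grip.
It fails at once if the arm is lifted while a flap is still open (value of joint pestle_arm above 0.08 rad and value of joint any of short_flap, long_flap above 0.3 rad).
It fails at once if another thing on the bench is shifted by more than 40 mm or knocked over (distance of any of amber_bottle, cream_jar, stock_bottle, small_mortar, tablet_jar, spatula, brass_weight from where it was at the start of the episode above 0.04 m or angle between any of amber_bottle, cream_jar, stock_bottle, small_mortar, tablet_jar, brass_weight's own z axis and vertical above 0.5 rad).
It also fails if it takes over 61 s, if anything falls off the work surface, if the arm or the gripper's body presses on something with over 40 N, if the wrist force passes 120 N, or if a joint passes its speed limit or range.

## Working session

There is one attempt and no reset: what is moved stays moved. The work goes in short steps, Python scripts to look and compute and a tool call to move; the robot and the scene stay as the last step left them, time stands still between calls to the robot, and variables do not carry over. Pictures are saved under pics/ and viewed, at most 10 in all, crops included, and the job is handed in when it is done.

Besides the shell and the picture viewer there is one more tool, called after "Emit:" as name(argument=value, ...) on one line, values as JSON. drive_tool: Moves the arm, as the interface text tells. Shifts and turns lie within -1 to 1; 1 stands for 30 cm of shift or 90 degrees of turn. Its arguments: {"type":"object","properties":{"steps":{"type":"array","items":{"type":"object","properties":{"tx":{"type":"number"},"ty":{"type":"number"},"tz":{"type":"number"},"ax":{"type":"number"},"ay":{"type":"number"},"az":{"type":"number"}}}},"claw":{"type":"number"}},"required":["steps"]}

```bash
mkdir -p pics && ls
cat > h.py <<'E'
import numpy as np, cv2
from plant import sense, get_image, sign_off
def grab(n):
    s=sense(); d=get_image(n); d['s']=s
    np.savez('%s.npz'%n,**{k:v for k,v in d.items() if k!='s'}); return d
def cloud(d):
    z=d['range_z']; h,w=z.shape; f=h/2/np.tan(np.radians(d['fov_y'])/2)
    u,v=np.meshgrid(np.arange(w),np.arange(h))
    P=np.stack([(u-d['cx'])/f*z,(v-d['cy'])/f*z,z],-1)
    R=np.array(d['rotation'])
    if R.size==4:
        from scipy.spatial.transform import Rotation as Ro
        R=Ro.from_quat(np.roll(R,-1)).as_matrix()
    return P@R.T+np.array(d['position'])
E
python3 - <<'E'
from h import *
a=grab('scene');b=grab('top')
for n,d in (('scene',a),('top',b)):
    cv2.imwrite(f'pics/{n}0.png',cv2.resize(d['pixels'][...,::-1],(784,588)))
    print(n,d['fov_y'],d['cx'],d['cy'],d['position'],d['rotation'])
print(sense())
E
```

```text
pics
scene 57.43001637202863 284.13031078891123 207.61172301290557 [ 1.15559652 -0.62041267  0.91525789] [-0.37705981  0.84017989  0.35130743 -0.16883941]
top 44.61350262166794 272.4452894323727 208.17014484318807 [0.3888768  0.0075718  1.66278474] [ 0.02575441 -0.7005837   0.71215775 -0.03674946]
{'time': 0.1, 'q': array([ 1.273288  ,  0.31168335,  0.01396619,  1.51291836, -0.00440893,
        1.31924236, -0.02725035]), 'joint_vel': array([-0.0015582 , -0.00093673, -0.00076008, -0.00319572,  0.0006338 ,
        0.00016081,  0.00068818]), 'effort': array([ 9.21780593e-04, -3.80856264e+01,  1.46689522e-01, -2.31241304e+01,
        1.21623633e-02,  8.10357422e-03, -1.90789217e-05]), 'tool_pos': array([ 0.1390223 , -0.53143688,  0.23030026]), 'eef_rot': array([-1.09577870e-03,  9.91827648e-01,  1.27580109e-01, -1.79034349e-04]), 'contact_force': array([-0.0368387 ,  0.17631325,  0.04800828]), 'torque': array([-0.0434514 , -0.00963022,  0.03972195]), 'gripper_force': 0.0, 'gripper_width': 0.085630265907627}
```

View pics/scene0.png

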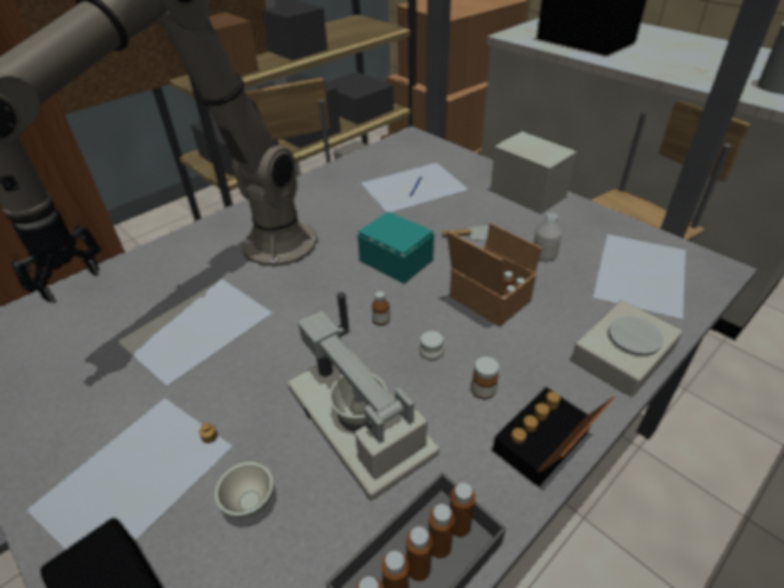

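View pics/top0.png

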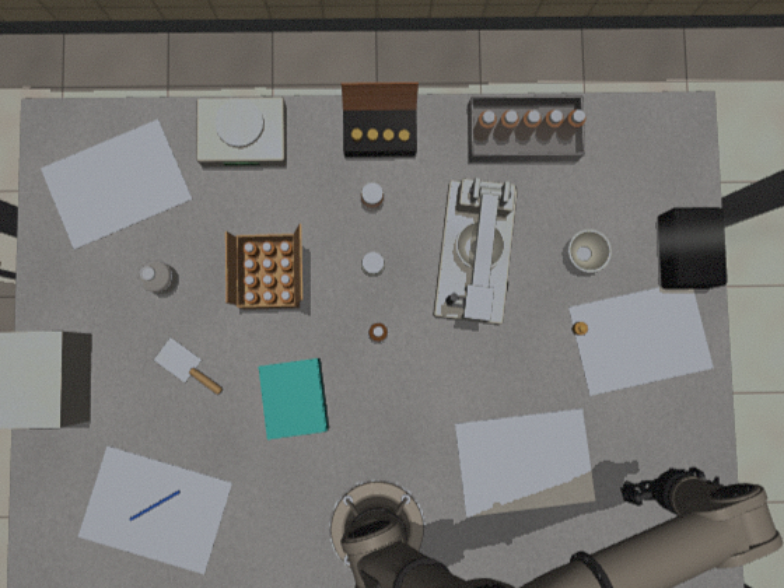

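The scene view has the brown open carton at (490,280). In the top view it is at (265,270), with flaps on its left (232,268) and right (297,265). The mill is at (478,250) in top, with its dark latch knob at (455,299).

Possible mix-ups are the turquoise carton (293,400), the black tray with the lid (380,120) and the bottle tray (527,128). I choose the brown carton and the white mill with the arm.

Run:
```python
from h import *
L=lambda n:dict(np.load(n+'.npz'))
t=L('top');s=L('scene');ct=cloud(t);cs=cloud(s)
def near(c,d,lo,hi,zl,zh):
    m=(c[...,0]>lo[0])&(c[...,0]<hi[0])&(c[...,1]>lo[1])&(c[...,1]<hi[1])&(c[...,2]>zl)&(c[...,2]<zh); return m
k=560/784
for n,(u,v) in dict(carton=(265,270),lf=(231,265),rf=(297,265),amber=(377,332),cream=(373,263),tablet=(372,193),stock=(155,275),weight=(581,328),mortar=(590,250),knob=(453,300),coupler=(481,302),hinge=(487,195),turq=(293,400)).items():
    print(n,ct[int(v*k),int(u*k)].round(3))
c0=ct[int(270*k),int(265*k)][:2]
for n,c,d in (('top',ct,t),('scene',cs,s)):
    p=d['pixels'].astype(int); col=(p[...,0]>p[...,2]*1.5)
    m=near(c,d,(c0-.16),(c0+.16),.1,.3)&col
    q=c[m]; print(n,len(q),q.min(0).round(3),q.max(0).round(3))
    for z in np.arange(.1,.26,.02):
        w=q[(q[:,2]>=z)&(q[:,2]<z+.02)]
        for nm,g in (('y+',w[w[:,1]>c0[1]]),('y-',w[w[:,1]<=c0[1]])):
            if len(g)>8:
                print(f'{z:.2f}',nm,len(g),'med',np.median(g,0).round(3),'x',np.percentile(g[:,0],[2,98]).round(3),'y',np.percentile(g[:,1],[2,98]).round(3))
# mill
for n,c,d in (('top',ct,t),('scene',cs,s)):
    m0=ct[int(302*k),int(481*k)][:2]
    p=d['pixels'].astype(int).sum(-1)
    m=near(c,d,m0-.1,m0+[.1,.1],.183,.24); q=c[m]; print(n,'knob',len(q), np.median(q,0).round(4) if len(q) else '',q.min(0),q.max(0))
    m=near(c,d,m0-.12,m0+[.35,.12],.16,.178); q=c[m].astype(np.float32); print(n,'arm rect',cv2.minAreaRect(q[:,:2]),len(q))
    m=near(c,d,m0-.12,m0+[.35,.12],.022,.036); q=c[m].astype(np.float32); print(n,'base rect',cv2.minAreaRect(q[:,:2]),len(q))
x=t['pixels'][int(150*k):int(340*k),int(210*k):int(540*k)][...,::-1]
x2=s['pixels'][int(200*k):int(400*k),int(280*k):int(560*k)][...,::-1]
x=cv2.resize(x,(780,300*780//521));x2=cv2.resize(x2,(780,557))
cv2.imwrite('pics/crop_scene.png',x2)
```

```text
carton [0.586 0.243 0.059]
lf [0.587 0.303 0.136]
rf [0.581 0.16  0.166]
amber [ 0.44  -0.006  0.084]
cream [0.6   0.001 0.046]
tablet [0.753 0.001 0.082]
stock [0.57  0.472 0.121]
weight [ 0.443 -0.472  0.038]
mortar [ 0.627 -0.508  0.007]
knob [ 0.498 -0.159  0.221]
coupler [ 0.498 -0.223  0.169]
hinge [ 0.726 -0.243  0.16 ]
turq [0.297 0.177 0.101]
top 659 [0.501 0.145 0.1  ] [0.658 0.312 0.225]
0.10 y+ 97 med [0.581 0.303 0.11 ] x [0.51  0.649] y [0.3   0.305]
0.10 y- 35 med [0.572 0.172 0.111] x [0.502 0.644] y [0.17  0.183]
0.12 y+ 90 med [0.58  0.305 0.131] x [0.511 0.648] y [0.302 0.307]
0.12 y- 38 med [0.559 0.167 0.13 ] x [0.506 0.65 ] y [0.166 0.17 ]
0.14 y+ 124 med [0.578 0.307 0.152] x [0.509 0.651] y [0.304 0.311]
0.14 y- 36 med [0.6   0.164 0.15 ] x [0.503 0.652] y [0.16  0.165]
0.16 y+ 50 med [0.569 0.309 0.162] x [0.512 0.646] y [0.306 0.311]
0.16 y- 41 med [0.589 0.159 0.17 ] x [0.514 0.651] y [0.156 0.161]
0.18 y- 42 med [0.567 0.155 0.19 ] x [0.505 0.647] y [0.153 0.158]
0.20 y- 92 med [0.58  0.149 0.216] x [0.511 0.655] y [0.146 0.153]
0.22 y- 14 med [0.576 0.146
[... 371 characters left out ...]
191 med [0.587 0.308 0.149] x [0.511 0.651] y [0.304 0.312]
0.14 y- 158 med [0.591 0.161 0.151] x [0.511 0.658] y [0.157 0.164]
0.16 y- 160 med [0.589 0.156 0.169] x [0.512 0.657] y [0.153 0.159]
0.18 y- 168 med [0.588 0.152 0.191] x [0.511 0.659] y [0.149 0.156]
0.20 y- 183 med [0.589 0.148 0.21 ] x [0.507 0.659] y [0.144 0.152]
top knob 40 [ 0.502  -0.1603  0.2187] [ 0.49453024 -0.17133012  0.1862042 ] [ 0.50957134 -0.15338242  0.22725077]Traceback (most recent call last):
  File "<stdin>", line 24, in <module>
cv2.error: OpenCV(4.12.0) /io/opencv/modules/imgproc/src/convhull.cpp:143: error: (-215:Assertion failed) total >= 0 && (depth == CV_32F || depth == CV_32S) in function 'convexHull'
```

Run:
```python
from h import *
L=lambda n:dict(np.load(n+'.npz'))
t=L('top');s=L('scene');ct=cloud(t);cs=cloud(s);k=560/784
def near(c,lo,hi,zl,zh): return (c[...,0]>lo[0])&(c[...,0]<hi[0])&(c[...,1]>lo[1])&(c[...,1]<hi[1])&(c[...,2]>zl)&(c[...,2]<zh)
m0=np.array([.498,-.223])
for n,c,d in (('top',ct,t),('scene',cs,s)):
    q=c[near(c,m0-.1,m0+.1,.185,.24)]; print(n,'knob',len(q),np.median(q,0).round(4),q.min(0).round(3),q.max(0).round(3))
    for nm,a,b,lo,hi in (('coup',.16,.18,m0-.06,m0+.06),('arm',.14,.18,m0+[.04,-.05],m0+[.2,.05]),('base',.022,.036,m0-.12,m0+[.35,.12])):
        q=c[near(c,lo,hi,a,b)].astype(np.float32)[:,:2]
        if len(q)>5: print(n,nm,len(q),[np.round(v,3) for v in cv2.minAreaRect(np.ascontiguousarray(q))],'med',np.median(q,0).round(4))
    p=d['pixels'].astype(int); col=(p[...,0]>p[...,2]*1.5)
    for nm,lo,hi,a,b in (('short',(.49,.285),(.68,.33),.105,.165),('long',(.49,.13),(.68,.19),.11,.23)):
        q=c[near(c,lo,hi,a,b)&col]; A=np.c_[q[:,0]-.58,q[:,2]-.1,np.ones(len(q))]
        for _ in range(3):
            w=np.linalg.lstsq(A,q[:,1],rcond=None)[0]; r=q[:,1]-A@w; g=abs(r)<2*r.std(); A=A[g];q=q[g]
        print(n,nm,'dy/dx,dy/dz,y@z.1',w.round(4),r.std().round(4),'x',np.percentile(q[:,0],[.5,99.5]).round(3),'zmax',q[:,2].max().round(3))
x2=s['pixels'][int(200*k):int(420*k),int(270*k):int(560*k)][...,::-1]
cv2.imwrite('pics/crop_scene.png',cv2.resize(x2,(780,590)))
```

```text
top knob 40 [ 0.502  -0.1603  0.2187] [ 0.495 -0.171  0.186] [ 0.51  -0.153  0.227]
top coup 554 [array([ 0.509, -0.222]), array([0.057, 0.101]), np.float64(81.224)] med [ 0.5009 -0.2203]
top arm 689 [array([ 0.618, -0.237]), array([0.037, 0.164]), np.float64(81.862)] med [ 0.6174 -0.2356]
top base 2022 [array([ 0.657, -0.243]), array([0.161, 0.389]), np.float64(81.973)] med [ 0.5853 -0.1979]
top short dy/dx,dy/dz,y@z.1 [0.012  0.1195 0.3013] 0.0012 x [0.507 0.652] zmax 0.165
top long dy/dx,dy/dz,y@z.1 [ 0.0109 -0.217   0.1743] 0.0005 x [0.503 0.655] zmax 0.224
scene knob 79 [ 0.5091 -0.1653  0.2093] [ 0.496 -0.172  0.186] [ 0.514 -0.154  0.223]
scene coup 531 [array([ 0.512, -0.207]), array([0.086, 0.097]), np.float64(82.614)] med [ 0.5098 -0.2226]
scene arm 790 [array([ 0.618, -0.237]), array([0.038, 0.163]), np.float64(82.428)] med [ 0.6232 -0.2417]
scene base 2243 [array([ 0.661, -0.244]), array([0.163, 0.394]), np.float64(81.669)] med [ 0.6375 -0.2867]
scene short dy/dx,dy/dz,y@z.1 [0.0077 0.101  0.3026] 0.0017 x [0.507 0.653] zmax 0.161
scene long dy/dx,dy/dz,y@z.1 [ 0.0108 -0.2092  0.1707] 0.001 x [0.506 0.66 ] zmax 0.221
```

View pics/crop_scene.png

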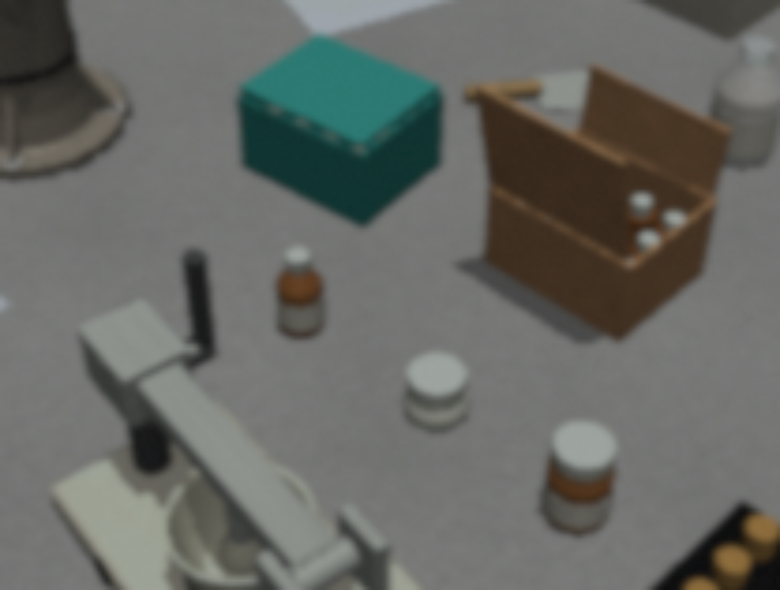

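The crop shows the brown carton at (600,200) with both flaps open: the long one at (555,150), the short one at (660,130). The latch pin is at (197,290). The measured heights (0.161 and 0.221 for the flap edges, 0.22 for the pin top) match the description. First I raise the tool and swing over.

Emit:
drive_tool(claw=-1, steps=[{"tx":0.3,"ty":-0.1,"tz":-0.397,"az":0.08},{"tx":0.85,"ty":-0.333,"tz":-0.397,"az":0.163},{"tx":0.85,"ty":-0.333,"tz":-0.397,"az":0.163},{"tx":0.85,"ty":-0.333,"tz":-0.397,"az":0.163},{"tx":0.85,"ty":-0.333,"tz":-0.397,"az":0.163},{"tx":0.85,"ty":-0.333,"tz":-0.397,"az":0.163},{"tx":0.85,"ty":-0.333,"tz":-0.397,"az":0.163},{"tx":0.85,"ty":-0.333,"tz":-0.397,"az":0.163}])

```text
validation failed for argument at $.st...
```

Emit:
drive_tool(claw=-1, steps=[{"tx":0.3,"ty":-0.1,"tz":-0.4,"ax":0,"ay":0,"az":0.08},{"tx":0.85,"ty":-0.33,"tz":-0.4,"ax":0,"ay":0,"az":0.16},{"tx":0.85,"ty":-0.33,"tz":-0.4,"ax":0,"ay":0,"az":0.16},{"tx":0.85,"ty":-0.33,"tz":-0.4,"ax":0,"ay":0,"az":0.16},{"tx":0.85,"ty":-0.33,"tz":-0.4,"ax":0,"ay":0,"az":0.16},{"tx":0.85,"ty":-0.33,"tz":-0.4,"ax":0,"ay":0,"az":0.16},{"tx":0.85,"ty":-0.33,"tz":-0.4,"ax":0,"ay":0,"az":0.16}])

```text
time: 0.98
tool_pos: [0.3601, -0.3721, 0.3507]
eef_rot: [-0.0, 1.0, 0.002, -0.001]
contact_force: [-0.3, -0.5, -0.0]
gripper_width: 0.0
gripper_force: 0.0
```

The row needs all six numbers. Next I swing on toward the carton.

Emit:
drive_tool(steps=[{"tx":0.47,"ty":-0.9,"tz":0,"ax":0,"ay":0,"az":0},{"tx":0.47,"ty":-0.9,"tz":0,"ax":0,"ay":0,"az":0},{"tx":0.47,"ty":-0.9,"tz":0,"ax":0,"ay":0,"az":0},{"tx":0.47,"ty":-0.9,"tz":0,"ax":0,"ay":0,"az":0},{"tx":0.47,"ty":-0.9,"tz":0,"ax":0,"ay":0,"az":0},{"tx":0.47,"ty":-0.9,"tz":0,"ax":0,"ay":0,"az":0}])

```text
time: 1.72
tool_pos: [0.5012, -0.0972, 0.3503]
eef_rot: [-0.001, 1.0, 0.006, -0.001]
contact_force: [-0.7, -0.7, 0.0]
gripper_width: 0.0001
gripper_force: 0.0
```

Emit:
drive_tool(steps=[{"tx":0.27,"ty":-1,"tz":0,"ax":0,"ay":0,"az":0},{"tx":0.27,"ty":-1,"tz":0,"ax":0,"ay":0,"az":0},{"tx":0.27,"ty":-1,"tz":0,"ax":0,"ay":0,"az":0},{"tx":0.27,"ty":-1,"tz":0,"ax":0,"ay":0,"az":0},{"tx":0.27,"ty":-1,"tz":0,"ax":0,"ay":0,"az":0},{"tx":0.27,"ty":-1,"tz":0,"ax":0,"ay":0,"az":0}])

```text
time: 2.48
tool_pos: [0.5796, 0.2028, 0.3485]
eef_rot: [-0.001, 1.0, 0.005, -0.002]
contact_force: [-0.2, -1.0, -0.9]
gripper_width: 0.0
gripper_force: 0.0
```

Emit:
drive_tool(steps=[{"tx":0,"ty":-0.2,"tz":0,"ax":0,"ay":0,"az":0},{"tx":0,"ty":-0.4,"tz":0,"ax":0,"ay":0,"az":0},{"tx":0,"ty":-0.52,"tz":0.0,"ax":0,"ay":0,"az":0},{"tx":0,"ty":-0.52,"tz":0.2,"ax":0,"ay":0,"az":0},{"tx":0,"ty":-0.52,"tz":0.4,"ax":0,"ay":0,"az":0},{"tx":0,"ty":-0.52,"tz":0.6,"ax":0,"ay":0,"az":0},{"tx":0,"ty":-0.52,"tz":0.68,"ax":0,"ay":0,"az":0},{"tx":0,"ty":-0.52,"tz":0.68,"ax":0,"ay":0,"az":0}])

```text
time: 3.48
tool_pos: [0.5801, 0.3493, 0.1437]
eef_rot: [0.004, 1.0, -0.0, -0.002]
contact_force: [0.5, -0.3, 0.5]
gripper_width: 0.0003
gripper_force: 0.0
```

Emit:
drive_tool(steps=[{"tx":0,"ty":0.1,"tz":0,"ax":0,"ay":0,"az":0},{"tx":0,"ty":0.15,"tz":0,"ax":0,"ay":0,"az":0},{"tx":0,"ty":0.2,"tz":0,"ax":0,"ay":0,"az":0},{"tx":0,"ty":0.265,"tz":0.03,"ax":0,"ay":0,"az":0},{"tx":0,"ty":0.315,"tz":0.08,"ax":0,"ay":0,"az":0},{"tx":0,"ty":0.33,"tz":0.12,"ax":0,"ay":0,"az":0},{"tx":0,"ty":0.33,"tz":0.14,"ax":0,"ay":0,"az":0},{"tx":0,"ty":0.33,"tz":0.153,"ax":0,"ay":0,"az":0},{"tx":0,"ty":0.33,"tz":0.153,"ax":0,"ay":0,"az":0}])

```text
time: 4.6
tool_pos: [0.5796, 0.2572, 0.1013]
eef_rot: [-0.0, 1.0, 0.003, -0.0]
contact_force: [-0.0, 0.2, -1.0]
gripper_width: -0.0
gripper_force: 0.0
```

Run:
```python
from h import *
s=sense();print(s['tool_pos'].round(4),s['contact_force'].round(2),s['q'].round(2))
d=grab('scene');c=cloud(d);p=d['pixels'].astype(int);col=(p[...,0]>p[...,2]*1.5)
m=col&(c[...,0]>.5)&(c[...,0]<.66)&(c[...,1]>.2)&(c[...,1]<.33)&(c[...,2]>.06)
q=c[m]
for a in np.arange(.2,.33,.015):
    w=q[(q[:,1]>=a)&(q[:,1]<a+.015)]
    if len(w): print(a.round(3),len(w),np.percentile(w[:,2],[5,50,95]).round(3))
k=560/784
x=d['pixels'][int(170*k):int(400*k),int(340*k):int(640*k)][...,::-1]
cv2.imwrite('pics/s1.png',cv2.resize(x,(780,590)))
```

```text
[0.5796 0.2572 0.1013] [-0.01  0.21 -1.  ] [-0.14  0.62 -0.47  1.43  0.29  1.16 -2.22]
0.2 11 [0.083 0.168 0.178]
0.215 18 [0.074 0.153 0.163]
0.23 51 [0.076 0.102 0.105]
0.245 56 [0.068 0.101 0.104]
0.26 63 [0.073 0.099 0.103]
0.275 74 [0.076 0.097 0.1  ]
0.29 44 [0.067 0.096 0.098]
```

View pics/s1.png

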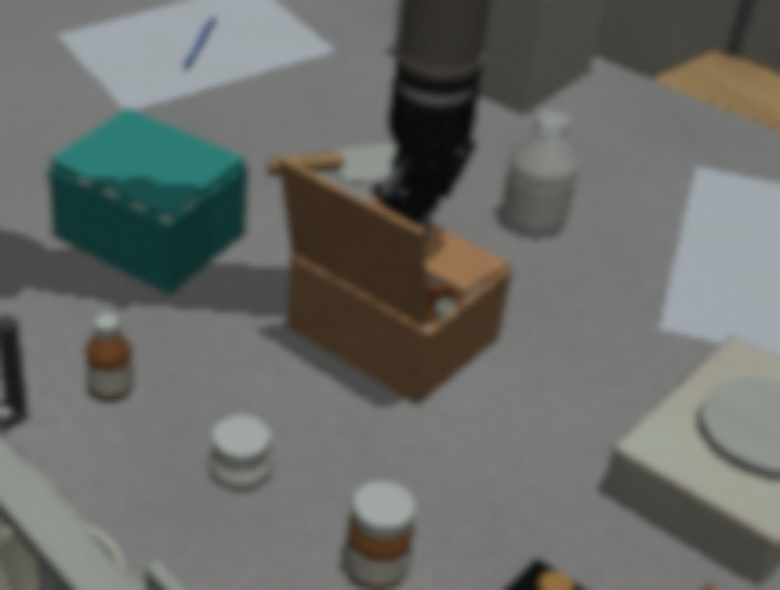

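The picture shows the short flap (455,262) nearly flat at about 0.1 rad, with the long flap still up at (355,235). I press about 6 mm more.

Emit:
drive_tool(steps=[{"tx":0,"ty":0.02,"tz":0.01,"ax":0,"ay":0,"az":0},{"tx":0,"ty":0.02,"tz":0.02,"ax":0,"ay":0,"az":0},{"tx":0,"ty":0.02,"tz":0.025,"ax":0,"ay":0,"az":0},{"tx":0,"ty":0.02,"tz":0.025,"ax":0,"ay":0,"az":0},{"tx":0,"ty":0.02,"tz":0.025,"ax":0,"ay":0,"az":0}])

```text
time: 5.28
tool_pos: [0.5805, 0.2494, 0.0951]
eef_rot: [0.001, 1.0, 0.002, 0.0]
contact_force: [-1.7, -2.0, 5.1]
gripper_width: -0.0
gripper_force: 2.8
```

Emit:
drive_tool(steps=[{"tx":0,"ty":0,"tz":-0.2,"ax":0,"ay":0,"az":0},{"tx":0,"ty":0,"tz":-0.4,"ax":0,"ay":0,"az":0},{"tx":0,"ty":0,"tz":-0.6,"ax":0,"ay":0,"az":0},{"tx":0,"ty":0,"tz":-0.7,"ax":0,"ay":0,"az":0},{"tx":0,"ty":0.2,"tz":-0.75,"ax":0,"ay":0,"az":0},{"tx":0,"ty":0.4,"tz":-0.75,"ax":0,"ay":0,"az":0},{"tx":0,"ty":0.6,"tz":-0.75,"ax":0,"ay":0,"az":0},{"tx":0,"ty":0.6,"tz":-0.75,"ax":0,"ay":0,"az":0},{"tx":0,"ty":0.6,"tz":-0.75,"ax":0,"ay":0,"az":0}])

```text
time: 6.4
tool_pos: [0.5806, 0.0705, 0.3188]
eef_rot: [-0.001, 1.0, 0.002, -0.0]
contact_force: [0.0, 0.8, -0.2]
gripper_width: -0.0001
gripper_force: 0.0
```

Run:
```python
from h import *
s=sense();print(s['tool_pos'].round(4),s['eef_rot'].round(3))
d=grab('scene');c=cloud(d);p=d['pixels'].astype(int);col=(p[...,0]>p[...,2]*1.5)
q=c[col&(c[...,0]>.5)&(c[...,0]<.66)&(c[...,1]>.13)&(c[...,1]<.33)&(c[...,2]>.085)]
for a in np.arange(.13,.33,.015):
    w=q[(q[:,1]>=a)&(q[:,1]<a+.015)]
    if len(w): print(a.round(3),len(w),np.percentile(w[:,2],[5,50,95]).round(3))
```

```text
[0.5806 0.0705 0.3188] [-0.001  1.     0.002 -0.   ]
0.13 11 [0.212 0.217 0.22 ]
0.145 576 [0.154 0.187 0.217]
0.16 456 [0.088 0.122 0.15 ]
0.175 35 [0.086 0.088 0.092]
0.19 4 [0.088 0.089 0.092]
0.205 2 [0.089 0.09  0.092]
0.22 21 [0.089 0.095 0.098]
0.235 50 [0.092 0.096 0.098]
0.25 57 [0.093 0.095 0.098]
0.265 65 [0.092 0.096 0.099]
0.28 100 [0.092 0.096 0.098]
0.295 27 [0.093 0.095 0.097]
```

Emit:
drive_tool(steps=[{"tx":0,"ty":0,"tz":0.2,"ax":0,"ay":0,"az":0},{"tx":0,"ty":0,"tz":0.4,"ax":0,"ay":0,"az":0},{"tx":0,"ty":-0.1,"tz":0.42,"ax":0,"ay":0,"az":0},{"tx":0,"ty":-0.15,"tz":0.42,"ax":0,"ay":0,"az":0},{"tx":0,"ty":-0.15,"tz":0.42,"ax":0,"ay":0,"az":0}])

```text
time: 7.08
tool_pos: [0.581, 0.119, 0.1944]
eef_rot: [-0.001, 1.0, 0.005, 0.001]
contact_force: [0.3, -0.3, 0.4]
gripper_width: 0.0001
gripper_force: 0.0
```

Emit:
drive_tool(steps=[{"tx":0,"ty":-0.08,"tz":0,"ax":0,"ay":0,"az":0},{"tx":0,"ty":-0.19,"tz":0,"ax":0,"ay":0,"az":0},{"tx":0,"ty":-0.3,"tz":0.03,"ax":0,"ay":0,"az":0},{"tx":0,"ty":-0.39,"tz":0.11,"ax":0,"ay":0,"az":0},{"tx":0,"ty":-0.45,"tz":0.21,"ax":0,"ay":0,"az":0},{"tx":0,"ty":-0.47,"tz":0.27,"ax":0,"ay":0,"az":0},{"tx":0,"ty":-0.47,"tz":0.3,"ax":0,"ay":0,"az":0},{"tx":0,"ty":-0.47,"tz":0.315,"ax":0,"ay":0,"az":0},{"tx":0,"ty":-0.47,"tz":0.315,"ax":0,"ay":0,"az":0}])

```text
time: 8.2
tool_pos: [0.5806, 0.2551, 0.1011]
eef_rot: [0.0, 1.0, 0.001, 0.001]
contact_force: [-3.1, -1.2, 6.3]
gripper_width: 0.0001
gripper_force: 3.2
```

Run:
```python
from h import *
s=sense();print(s['tool_pos'].round(4),s['contact_force'].round(2))
d=grab('scene');c=cloud(d);p=d['pixels'].astype(int);col=(p[...,0]>p[...,2]*1.5)
q=c[col&(c[...,0]>.5)&(c[...,0]<.66)&(c[...,1]>.13)&(c[...,1]<.33)&(c[...,2]>.085)]
for a in np.arange(.13,.33,.015):
    w=q[(q[:,1]>=a)&(q[:,1]<a+.015)]
    if len(w): print(a.round(3),len(w),np.percentile(w[:,2],[5,50,95]).round(3))
```

```text
[0.5806 0.2551 0.1011] [-3.08 -1.2   6.27]
0.16 68 [0.085 0.089 0.103]
0.175 185 [0.088 0.101 0.104]
0.19 137 [0.098 0.101 0.105]
0.205 137 [0.099 0.102 0.104]
0.22 138 [0.098 0.101 0.105]
0.235 142 [0.098 0.102 0.105]
0.25 109 [0.098 0.101 0.105]
0.265 103 [0.092 0.101 0.104]
0.28 79 [0.098 0.101 0.103]
0.295 10 [0.094 0.1   0.101]
```

Both flaps are flat at 0.101 m. I go up and over to the mill, opening the gripper to about 50 mm.

Emit:
drive_tool(steps=[{"tx":0,"ty":0,"tz":-0.2,"ax":0,"ay":0,"az":0},{"tx":0,"ty":0,"tz":-0.4,"ax":0,"ay":0,"az":0},{"tx":0,"ty":0.1,"tz":-0.6,"ax":0,"ay":0,"az":0},{"tx":-0.1,"ty":0.3,"tz":-0.76,"ax":0,"ay":0,"az":0},{"tx":-0.15,"ty":0.5,"tz":-0.76,"ax":0,"ay":0,"az":0},{"tx":-0.2,"ty":0.7,"tz":-0.76,"ax":0,"ay":0,"az":0},{"tx":-0.25,"ty":0.9,"tz":-0.76,"ax":0,"ay":0,"az":0.09},{"tx":-0.26,"ty":1,"tz":-0.76,"ax":0,"ay":0,"az":0.09},{"tx":-0.26,"ty":1,"tz":-0.76,"ax":0,"ay":0,"az":0.09},{"tx":-0.26,"ty":1,"tz":-0.76,"ax":0,"ay":0,"az":0.09}], claw=0.3)

```text
time: 9.5
tool_pos: [0.5035, -0.0442, 0.3274]
eef_rot: [-0.0, 0.998, -0.069, 0.001]
contact_force: [-0.1, 0.5, 0.2]
gripper_width: 0.0556
gripper_force: 0.0
```

Run:
```python
from h import *
s=sense();print(s['tool_pos'].round(4),s['eef_rot'].round(3),s['gripper_width'])
from scipy.spatial.transform import Rotation as Ro
R=Ro.from_quat(np.roll(s['eef_rot'],-1)).as_matrix();print(R.round(3))
for n in('top','scene'):
    d=grab(n);c=cloud(d)
    m=(abs(c[...,0]-.502)<.02)&(abs(c[...,1]+.161)<.02)&(c[...,2]>.19)&(c[...,2]<.235)
    q=c[m];print(n,len(q),np.median(q,0).round(4) if len(q) else '',q.min(0).round(3),q.max(0).round(3))
    if n=='top':
        q2=c[(abs(c[...,0]-.502)<.02)&(abs(c[...,1]+.161)<.02)&(c[...,2]>.212)&(c[...,2]<.23)];print('pin top',len(q2),q2.mean(0).round(4))
print('delta tool (units)',(R.T@(np.array([.502,-.161,.184])-s['tool_pos'])/.3).round(3))
```

```text
[ 0.5035 -0.0442  0.3274] [-0.     0.998 -0.069  0.001] 0.055555464552150144
[[ 0.991 -0.137  0.002]
 [-0.137 -0.991  0.   ]
 [ 0.002 -0.001 -1.   ]]
top 38 [ 0.502  -0.1608  0.2189] [ 0.494 -0.171  0.191] [ 0.509 -0.153  0.231]
pin top 31 [ 0.5026 -0.1617  0.2194]
scene 73 [ 0.5085 -0.1649  0.211 ] [ 0.495 -0.171  0.19 ] [ 0.515 -0.155  0.223]
delta tool (units) [0.048 0.387 0.478]
```

Emit:
drive_tool(steps=[{"tx":0.03,"ty":0.2,"tz":0,"ax":0,"ay":0,"az":0},{"tx":0.05,"ty":0.387,"tz":0,"ax":0,"ay":0,"az":0},{"tx":0.05,"ty":0.387,"tz":0.15,"ax":0,"ay":0,"az":0},{"tx":0.05,"ty":0.387,"tz":0.22,"ax":0,"ay":0,"az":0},{"tx":0.05,"ty":0.387,"tz":0.22,"ax":0,"ay":0,"az":0}])

```text
time: 10.22
tool_pos: [0.5017, -0.1595, 0.2587]
eef_rot: [-0.001, 0.998, -0.067, -0.002]
contact_force: [-0.3, -0.0, 0.9]
gripper_width: 0.0555
gripper_force: 0.0
```

Run:
```python
from h import *
from scipy.spatial.transform import Rotation as Ro
s=sense();R=Ro.from_quat(np.roll(s['eef_rot'],-1)).as_matrix()
d=get_image('wrist')
M=np.array(d['mount']);print('cam in tool',M.round(3).tolist())
T=np.eye(4);T[:3,:3]=R;T[:3,3]=s['tool_pos'];W=T@M
d['rotation']=W[:3,:3];d['position']=W[:3,3];c=cloud(d)
q=c[(c[...,2]>.207)&(c[...,2]<.23)&(abs(c[...,0]-.502)<.025)&(abs(c[...,1]+.161)<.025)]
print('pin top wrist',len(q),q.mean(0).round(4) if len(q) else '', s['tool_pos'].round(4))
print('delta tool',(R.T@(np.array([.5026,-.1612,.184])-s['tool_pos'])/.3).round(3))
cv2.imwrite('pics/w1.png',d['pixels'][...,::-1])
```

```text
cam in tool [[-0.0, -0.945, -0.328, 0.087], [1.0, -0.0, -0.0, 0.001], [0.0, -0.328, 0.945, -0.143], [0.0, 0.0, 0.0, 1.0]]
pin top wrist 735 [ 0.508  -0.163   0.2182] [ 0.5017 -0.1595  0.2587]
delta tool [0.005 0.006 0.249]
```

View pics/w1.png

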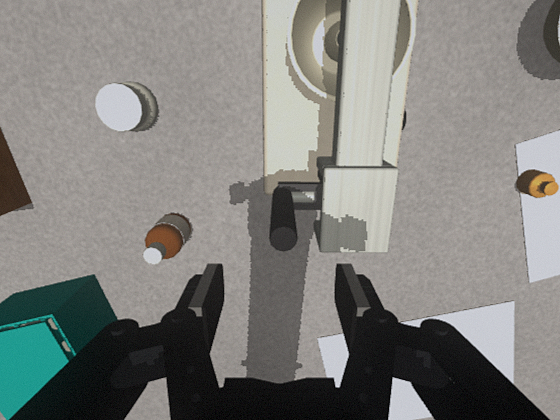

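The wrist view shows the pin top at (283,238), centred between the fingers at columns 222 and 338. I go down and close.

Emit:
drive_tool(steps=[{"tx":0.005,"ty":0.005,"tz":0.1,"ax":0,"ay":0,"az":0},{"tx":0.005,"ty":0.005,"tz":0.2,"ax":0,"ay":0,"az":0},{"tx":0.005,"ty":0.005,"tz":0.25,"ax":0,"ay":0,"az":0},{"tx":0.005,"ty":0.005,"tz":0.25,"ax":0,"ay":0,"az":0},{"tx":0.005,"ty":0.005,"tz":0.25,"ax":0,"ay":0,"az":0}])

```text
time: 10.9
tool_pos: [0.5049, -0.1629, 0.187]
eef_rot: [0.0, 0.998, -0.068, 0.002]
contact_force: [0.3, -0.5, -0.1]
gripper_width: 0.0553
gripper_force: 0.0
```

Emit:
drive_tool(steps=[{"tx":0,"ty":0,"tz":0,"ax":0,"ay":0,"az":0},{"tx":0,"ty":0,"tz":0,"ax":0,"ay":0,"az":0},{"tx":0,"ty":0,"tz":0,"ax":0,"ay":0,"az":0},{"tx":0,"ty":0,"tz":0,"ax":0,"ay":0,"az":0},{"tx":0,"ty":0,"tz":0,"ax":0,"ay":0,"az":0}], claw=-1)

```text
time: 11.52
tool_pos: [0.5043, -0.1623, 0.1863]
eef_rot: [-0.0, 0.998, -0.068, 0.001]
contact_force: [-0.9, 2.5, 5.3]
gripper_width: 0.0163
gripper_force: 58.5
```

Emit:
drive_tool(steps=[{"tx":0,"ty":-0.015,"tz":0,"ax":0,"ay":0,"az":0},{"tx":0,"ty":-0.03,"tz":0,"ax":0,"ay":0,"az":0},{"tx":0,"ty":-0.045,"tz":0,"ax":0,"ay":0,"az":0},{"tx":0,"ty":-0.045,"tz":0,"ax":0,"ay":0,"az":0},{"tx":0,"ty":-0.045,"tz":0,"ax":0,"ay":0,"az":0},{"tx":0,"ty":-0.045,"tz":0,"ax":0,"ay":0,"az":0}])

```text
time: 12.28
tool_pos: [0.5053, -0.155, 0.186]
eef_rot: [0.004, 0.998, -0.07, 0.001]
contact_force: [-0.5, -6.5, 5.7]
gripper_width: 0.0164
gripper_force: 58.8
```

Emit:
drive_tool(steps=[{"tx":0,"ty":-0.01,"tz":0,"ax":0,"ay":0,"az":0},{"tx":0,"ty":-0.02,"tz":0,"ax":0,"ay":0,"az":0},{"tx":0,"ty":-0.025,"tz":0,"ax":0,"ay":0,"az":0},{"tx":0,"ty":-0.025,"tz":0,"ax":0,"ay":0,"az":0},{"tx":0,"ty":-0.025,"tz":0,"ax":0,"ay":0,"az":0},{"tx":0,"ty":-0.025,"tz":0,"ax":0,"ay":0,"az":0}])

```text
time: 13.02
tool_pos: [0.5061, -0.1491, 0.186]
eef_rot: [0.005, 0.997, -0.071, 0.001]
contact_force: [-0.5, -9.0, 4.6]
gripper_width: 0.0169
gripper_force: 58.9
```

Run:
```python
from h import *
from scipy.spatial.transform import Rotation as Ro
s=sense();print(s['tool_pos'].round(4),s['contact_force'].round(2),s['torque'].round(2))
print(Ro.from_quat(np.roll(s['eef_rot'],-1)).as_matrix().round(3))
d=get_image('wrist')
cv2.imwrite('pics/w2.png',d['pixels'][...,::-1])
```

```text
[ 0.5061 -0.1491  0.186 ] [-0.49 -9.02  4.59] [-1.58  0.14  0.13]
[[ 0.99  -0.142  0.001]
 [-0.142 -0.99  -0.009]
 [ 0.002  0.009 -1.   ]]
```

View pics/w2.png

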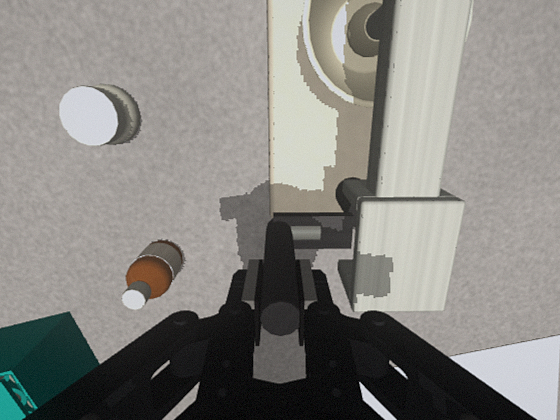

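The wrist view shows the pin gripped at (280,318), pulled about 13 mm from the coupler, and the flaps were already confirmed flat. I lift along the arc, turning the tool with the arm.

Emit:
drive_tool(steps=[{"tx":0.006,"ty":0,"tz":-0.034,"ax":0,"ay":-0.027,"az":0},{"tx":0.013,"ty":0,"tz":-0.068,"ax":0,"ay":-0.054,"az":0},{"tx":0.022,"ty":0,"tz":-0.101,"ax":0,"ay":-0.081,"az":0},{"tx":0.032,"ty":0,"tz":-0.134,"ax":0,"ay":-0.108,"az":0},{"tx":0.032,"ty":0,"tz":-0.134,"ax":0,"ay":-0.108,"az":0},{"tx":0.032,"ty":0,"tz":-0.134,"ax":0,"ay":-0.108,"az":0}])

```text
time: 13.82
tool_pos: [0.5147, -0.1503, 0.2238]
eef_rot: [-0.001, 0.994, -0.071, -0.086]
contact_force: [-0.6, -9.3, -3.5]
gripper_width: 0.0162
gripper_force: 59.1
```

Emit:
drive_tool(steps=[{"tx":0.006,"ty":0,"tz":-0.034,"ax":0,"ay":-0.027,"az":0},{"tx":0.013,"ty":0,"tz":-0.068,"ax":0,"ay":-0.054,"az":0},{"tx":0.022,"ty":0,"tz":-0.101,"ax":0,"ay":-0.081,"az":0},{"tx":0.032,"ty":0,"tz":-0.134,"ax":0,"ay":-0.108,"az":0},{"tx":0.032,"ty":0,"tz":-0.134,"ax":0,"ay":-0.108,"az":0},{"tx":0.032,"ty":0,"tz":-0.134,"ax":0,"ay":-0.108,"az":0},{"tx":0.032,"ty":0,"tz":-0.134,"ax":0,"ay":-0.108,"az":0},{"tx":0.032,"ty":0,"tz":-0.134,"ax":0,"ay":-0.108,"az":0}])

```text
time: 14.82
tool_pos: [0.5304, -0.1521, 0.2619]
eef_rot: [-0.007, 0.983, -0.071, -0.17]
contact_force: [-3.5, -9.1, -2.5]
gripper_width: 0.0162
gripper_force: 59.1
```

Run:
```python
from h import *
a=sense();d=grab('scene');t=grab('top');b=sense()
print(a['tool_pos'].round(4),b['tool_pos'].round(4),b['contact_force'].round(2),abs(b['joint_vel']).max().round(4),b['gripper_force'])
for nm,dd in(('scene',d),('top',t)):
    c=cloud(dd);e=np.array([.990,-.143]);o=np.array([.4945,-.218])
    r=(c[...,:2]-o);u=r@e;v=r@np.array([.143,.99])
    m=(abs(v)<.012)&(u>-.05)&(u<.17)&(c[...,2]>.15)&(c[...,2]<.32)
    p=np.polyfit(u[m],c[m][:,2],1);print(nm,'arm',m.sum(),'slope',p[0].round(3),'lift',np.arctan(-p[0]).round(3))
    q=c[(c[...,0]>.52)&(c[...,0]<.64)&(c[...,1]>.19)&(c[...,1]<.28)];print('flap z',np.percentile(q[:,2],[2,50,98]).round(3))
k=560/784
cv2.imwrite('pics/s3.png',cv2.resize(d['pixels'][...,::-1],(784,588)))
```

```text
[ 0.5304 -0.1521  0.2619] [ 0.5304 -0.1521  0.2618] [-2.88 -9.16 -0.51] 0.0016 59.11681652069092
scene arm 660 slope -0.351 lift 0.337
flap z [0.047 0.101 0.105]Traceback (most recent call last):
  File "<stdin>", line 8, in <module>
    raise TypeError("expected non-empty vector for x")
TypeError: expected non-empty vector for x
```

The arm is held at about 0.337 rad (coupler about 8 cm up), the flaps are flat at 0.101 m, and the joints are still. I hand it in.

```bash
python3 -c "
from plant import sign_off
print(sign_off())"
```

```text
the job is handed in; nothing more can be done
None
```

The job is handed in, with no verdict returned: both flaps are folded flat, short one first, the latch was pulled with the arm still down, and the arm was held steady at about 0.34 rad (coupler about 8 cm up) at sign-off, about 15 s in.

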